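Shut the clamshell glue jig, pin it and hold it pressed

TASK

The glue jig on the bench stands open with a freshly glued wooden handle in it. Swing its upper half shut, then push the round-headed pin from the pin stand down through the holes of both halves until its collar presses the upper half fully home against the rubber lining, and finish like that: still holding the pin's head and pressing down so that the jig stays tightly shut, without letting go. Leave the square-headed pin, the cork block and the black pot where they are.

Things in the scene. Friction and masses are not known exactly. Their poses are not given: they have to be found in the camera images.
- jig: clamshell glue jig, bare aluminium on a dark steel foot 190 x 140 x 6 mm, fixed. Origin: centre of its underside; x points from the pin hole to the hinge (away from the robot, within 0.35 rad), z up. Lower half 42 mm high (parting plane), 110 wide in y, x = -80 to 77; a wooden handle 180 mm long lies across it along y at x = 0, below the parting plane. Hinge axis along y at x = 78, z = 42
- jig_hole (a point): mouth of the vertical pin hole in the lower half, on the parting plane, 55 mm from the jig's origin towards -x; diameter 13 mm, goes through to the bench (42 mm deep)
- jig_hinge (a point): middle of the hinge axis (along the jig's y), 42 mm above the bench
- lid (a joint): swing of the upper half, rad: 0 = down on its rubber lining, about 1.5 upright, stop at 1.7; starts 1.1 to 1.55. Aluminium plate 110 mm wide, 14.5 thick (two ribs to 22 mm near its sides), 0.4 kg, reaching 158 mm from the hinge. Hinge friction holds it above about 0.9 rad; below about 0.7 it falls shut by its own weight
- lining (a joint): how far the rubber lining still holds the upper half off, rad: 0.05 unpressed (about 7 mm gap at the holes), 0 = pressed home metal to metal. Add it to joint lid for the whole opening angle. Springy: at the hole it yields from about 4 N down and is fully home at 7 to 9 N; released it springs back to 0.05
- lid_hole (a point): centre of the pin hole on the outer (when shut: upper) face of the upper half; diameter 14 mm, right through the 14 mm plate, 133 mm from the hinge axis. When shut it lies straight above jig_hole, 56.5 mm above the jig's underside
- lid_edge (a point): middle of the free edge of the upper half, 158 mm from the hinge axis, at half the plate's thickness
- pin: round-headed steel pin, 92 mm long, 70 g, upright in either hole of the stand, collar resting on the stand's top. Origin: its tip; z along the pin to the head. Shank 10 mm in diameter, 45 mm long, with a 5 mm cone at the tip; then a collar 28 mm in diameter, 5 mm thick; then a round head 22 mm in diameter and 42 mm high to take hold of
- pin_tip (a point): the point of the pin's shank (pin's origin)
- pin_shoulder (a point): centre of the underside of the pin's collar, 45 mm above its tip, 47 mm below the top of its head
- stand: dark steel pin stand, block 50 x 150 x 48 mm, fixed on the black mat (mat 6 mm thick); origin at the centre of its underside, long side along its y; two 13 mm holes through it, at y = -40 and +40 mm
- short_pin: a similar pin with a square head (22 mm) and a shank of only 22 mm, in the other hole of the stand; not needed. Origin at its tip
- cork: bystander: cork sanding block 40 x 70 x 28 mm, loose; origin at the centre of its underside
- pot: bystander: black lidded pot, 68 mm across, 86 mm high, loose, beside the vice; origin at the centre of its underside

How it is judged:
By the outcome, as a careful person would: the job done as asked, in the order asked, and still so for the second after the job is handed in, while the arm keeps its last pose, push and grip.
It also fails if it takes over 64 s, if anything falls off the work surface, if the arm or the gripper's body presses on something with over 40 N, if the wrist force passes 120 N, or if a joint passes its speed limit or range.

ROBOT

A 7-joint arm with a two-finger parallel gripper is mounted at the origin on a cart in front of the work surface, level with it; the furniture and walls round the work are solid. World frame = base frame: x ahead of the robot, y to its left, z up, the work surface at z = 0. Lengths are in m, angles in rad, forces in N, time in s.
With the tool pointing down it reaches from about 0.4 to 0.85 m from the base axis. Payload 10.4 kg.
Tool frame: the origin (TCP) lies midway between the tips of the shut fingers; the grasp point (between the pads) lies 19 mm behind it (r.grasp_offset is the distance from the TCP to the grasp point, in m); z points along the fingers, y is the line along which they close (so a half turn about z gives the same grasp; the last joint's range is limited). The gripper opens to 87 mm and grips with 3 to 60 N. Pads are 19 mm wide; open, the fingers measure 117 mm over their backs; the gripper's body (75 mm by 190 mm) begins 51 mm behind the grasp point.
Start: joints at [-1.292, 0.332, -0.065, 1.46, 0.022, 1.35, -0.088], TCP at [0.186, 0.597, 0.189] pointing down, gripper open.
Joint ranges: [-2.6, 2.6], [-0.5, 2.12], [-1.47, 1.34], [0.16, 2.42], [-1.27, 4.41], [0.06, 2.06], [-2.6, 2.6]. Speed limits (rad/s): [2.22, 2.22, 2.79, 2.79, 3.14, 3.14, 3.14].

INTERFACE

Orientations are given as a unit quaternion [x, y, z, w].
In Python, from bench import r gives the robot as it stands.
- The arm moves only by the tool drive_tool, never from a script. Its argument "moves" is a list that holds one entry, the list of rows, each a list of 7 numbers: the shift along the tool's x, y, z in m, then the turn, a rotation vector about the tool's x, y, z in rad, then the opening, from 0 (shut) to 1 (fully open). In form: [[[tx, ty, tz, ax, ay, az, jaw], ...]]. A call has 1 to 10 rows; each row shifts and turns the commanded pose from where the row before left it, along the tool's axes as they then stand; what a row does not reach is not made up. A row lasts 1/10 s, in which the tool goes at most 50 mm and 8.59 degrees, less where a joint would pass 70% of its speed; a pose out of reach is approached as far as the arm can. A call is refused whole if a number of a shift passes 0.05 or a number of a turn 0.15, either way. A call with a gripper value outside its range is refused whole. The fingers move at their own pace and stop on an object; "squeeze" is the grip in N (left out, the last holds). Time passes only in rows, so rows that do not move let the fingers close. It gives the time, the measured TCP pose, the force, the opening and the grip force at its end, in the units of the state.
- r.read_state(): the state, without advancing time (a new reading comes with each control period).
- r.camera(name): name is "scene" or "top" or "wrist"; returns the picture (480x640x3 uint8, red, green, blue); there is no depth.
- r.camera_info(name): a dict with "mtx" (3x3 intrinsics, pixels), "k1" (the pictures are not rectified: a ray, as slopes to the right and down, at radius r is drawn at 1 + k1 r^2 times it, then the intrinsics apply), "rvec" (rotation vector, rad) and "tvec" (3), from world to camera coordinates, as OpenCV has them; the wrist camera has in their place "T_tool_cam" (4x4, takes a point from camera to tool coordinates, whose origin is the TCP and whose axes are the flange's). Camera axes: x right, y down, z forward; pixel columns grow to the right and rows downward; lengths in m; the calibration is good to about 2 mm. A picture is of the moment at which its call begins: read the wrist's pose just before it. camera_info takes no time and is no camera call.
- r.close_job(): hands the job in; it is judged then, once.
Trained networks look in the newest picture that a camera, given by its name, has taken for a name from the list of things; names that differ only in an ending like _2 or _b are one class to them, and where a whole thing is asked for, a point or a joint stands for the part that bears it (a point fixed in the world has none). Each returns a list of dicts, best first, with "conf" (0 to 1); they miss things now and then, are a little off and sometimes report something else, mostly with a low value. They report only what shows in the picture. A call takes as long as a camera call.
- r.find_in(camera, query): "bbox" ([left, top, right, bottom] in pixels, round what is visible of it).
- r.place_of(camera, query): "at" ([column, row] in pixels: a listed point, or the origin of a listed thing).
The state is a dict: "time": time; "joint_positions": joint angles; "joint_vel": joint speeds; "joint_torque": joint torques, N m; "ee_pos": TCP position; "eef_rot": TCP orientation; "ft_force": force on the tool from outside, world axes, zero at the start; "torque": the same for the moment, N m; "width": finger opening in m; "grip_force": force on a finger pad.
Only numpy, scipy, OpenCV 4.12 (cv2) and the standard library are available. Lean on these libraries where they do the work, as an engineer would, in place of code of your own. Each camera call takes 0.05 s, during which the arm holds its last target. There are 200 camera calls.

## Working session

There is one attempt and no reset: what is moved stays moved. The work goes in short steps, Python scripts to look and compute and a tool call to move; the robot and the scene stay as the last step left them, time stands still between calls to the robot, and variables do not carry over. Pictures are saved under pics/ and viewed, at most 10 in all, crops included, and the job is handed in when it is done.

Besides the shell and the picture viewer there is one more tool, called after ">>>" by a JSON object that holds its "op" and its "data". drive_tool: Moves the arm, as the interface text tells. Its arguments: {"type":"object","properties":{"moves":{"type":"array"},"squeeze":{"type":"number"}},"required":["moves"]}

```bash
mkdir -p pics; ls; cat > h.py <<'E'
import numpy as np, cv2
from scipy.spatial.transform import Rotation as R
from bench import r
def ray(cam,px,st=None):
    i=r.camera_info(cam); K=np.array(i["mtx"],float)
    d=np.array([(px[0]-K[0,2])/K[0,0],(px[1]-K[1,2])/K[1,1]]); u=d.copy()
    for _ in range(20): u=d/(1+i["k1"]*(u@u))
    v=np.array([u[0],u[1],1.])
    if cam=="wrist":
        T=np.array(i["T_tool_cam"]); q=R.from_quat(st["eef_rot"]).as_matrix()
        return np.array(st["ee_pos"])+q@T[:3,3], q@T[:3,:3]@v
    Rm=cv2.Rodrigues(np.array(i["rvec"],float))[0]
    return -Rm.T@np.array(i["tvec"],float).ravel(), Rm.T@v
def atz(cam,px,z,st=None):
    o,d=ray(cam,px,st); return o+d*(z-o[2])/d[2]
def tri(obs):
    A=np.zeros((3,3));b=np.zeros(3)
    L=[ray(*o) for o in obs]
    for o,d in L:
        d=d/np.linalg.norm(d);P=np.eye(3)-np.outer(d,d);A+=P;b+=P@o
    x=np.linalg.solve(A,b)
    return x,[np.linalg.norm(np.cross(x-o,d/np.linalg.norm(d))) for o,d in L]
def intool(p,st):
    return R.from_quat(st["eef_rot"]).inv().apply(np.array(p)-st["ee_pos"])
def snap(cam,name):
    im=r.camera(cam); cv2.imwrite(f"pics/{name}.png",im[:,:,::-1]); return im
E
python3 - <<'E'
from h import *
s=r.read_state();print(s["time"],s["ee_pos"],s["eef_rot"],s["ft_force"],s["width"])
for c in ["scene","top"]:
    snap(c,c+"1")
    for q in ["jig_hole","jig_hinge","lid_hole","lid_edge","pin_tip","pin_shoulder","pin","short_pin","stand","jig","cork","pot"]:
        print(c,q,[(np.round(x["at"]).tolist(),round(x["conf"],2)) for x in r.place_of(c,q)[:3]])
print(r.read_state()["time"])
a=cv2.imread("pics/scene1.png");b=cv2.imread("pics/top1.png")
E
```

```text
pics
0.0 [0.18563094 0.59634336 0.18855319] [ 1.50312793e-01  9.88638243e-01 -6.94510328e-04 -7.75453288e-05] [-0.16807675 -0.06683959 -0.60643705] 0.08715161093714224
scene jig_hole [([295.0, 245.0], 0.63)]
scene jig_hinge [([349.0, 227.0], 0.64)]
scene lid_hole [([344.0, 178.0], 0.97)]
scene lid_edge [([340.0, 171.0], 0.79)]
scene pin_tip []
scene pin_shoulder [([320.0, 250.0], 0.63), ([351.0, 301.0], 0.6)]
scene pin []
scene short_pin [([381.0, 331.0], 0.8)]
scene stand [([367.0, 331.0], 0.93)]
scene jig [([321.0, 250.0], 0.94)]
scene cork [([264.0, 292.0], 0.55)]
scene pot [([243.0, 210.0], 0.8), ([321.0, 252.0], 0.28)]
top jig_hole [([316.0, 262.0], 0.86)]
top jig_hinge [([314.0, 194.0], 0.63), ([344.0, 319.0], 0.28)]
top lid_hole [([311.0, 180.0], 0.79)]
top lid_edge [([313.0, 184.0], 0.64), ([314.0, 180.0], 0.2)]
top pin_tip []
top pin_shoulder [([432.0, 260.0], 0.78), ([317.0, 261.0], 0.44)]
top pin [([428.0, 263.0], 0.74)]
top short_pin [([469.0, 251.0], 0.6)]
top stand [([444.0, 258.0], 0.82)]
top jig [([311.0, 235.0], 0.63)]
top cork [([344.0, 320.0], 0.83)]
top pot [([185.0, 279.0], 0.65)]
1.3
```

View pics/scene1.png

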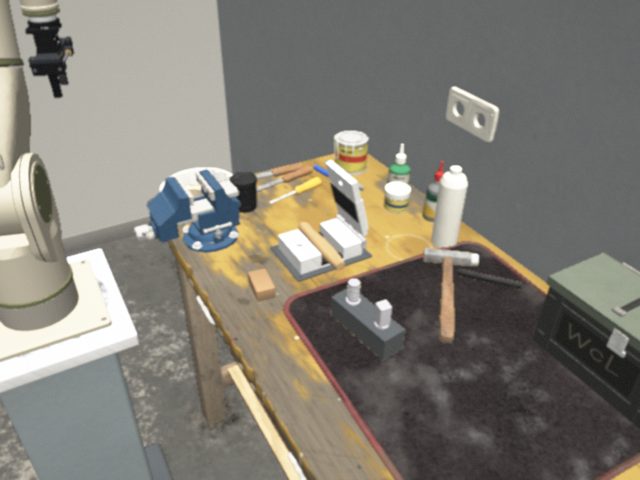

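View pics/top1.png

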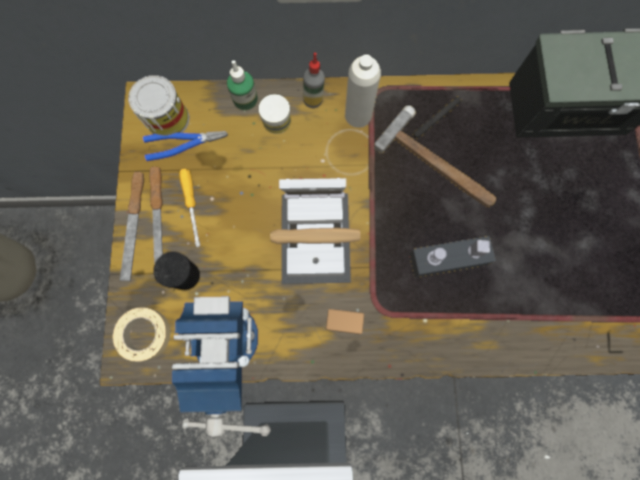

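```bash
python3 - <<'E'
from h import *
p=lambda *a:print(*[np.round(x,4) if not isinstance(x,str) else x for x in a])
for n,a,b in [("jh",(295,245),(316,262)),("hinge",(349,227),(314,194)),("lidhole",(344,178),(311,180)),("lidedge",(340,171),(313,184)),("shoulder",(351,301),(432,260)),("short",(381,331),(469,251))]:
    x,e=tri([("scene",a),("top",b)]);p(n,x,e)
p("jh top",atz("top",(316,262),.042),"hinge",atz("top",(314,194),.042),atz("scene",(295,245),.042),atz("scene",(349,227),.042))
p("sh",atz("top",(432,260),.054),atz("scene",(351,301),.054),"stand",atz("top",(444,258),.006),atz("scene",(367,331),.006))
p("pot",atz("top",(185,279),0),"cork",atz("top",(344,320),0))
p("top cam",ray("top",(320,240))[0],ray("scene",(320,240))[0])
E
```

```text
jh [ 0.5225 -0.1009  0.0422] [0.0015 0.0015]
hinge [ 0.6617 -0.0997  0.0444] [0.0007 0.0007]
lidhole [ 0.6428 -0.0977  0.1756] [0.0005 0.0005]
lidedge [ 0.6283 -0.1018  0.1977] [0.0015 0.0015]
shoulder [ 0.5231 -0.3254  0.0509] [0.0019 0.0019]
short [ 0.5418 -0.4041  0.0309] [0.0005 0.0005]
jh top [ 0.524  -0.1014  0.042 ] hinge [ 0.6633 -0.0999  0.042 ] [ 0.5211 -0.1005  0.042 ] [ 0.6629 -0.0968  0.042 ]
sh [ 0.5207 -0.3238  0.054 ] [ 0.5231 -0.3285  0.054 ] stand [ 0.533  -0.3604  0.006 ] [ 0.5349 -0.371   0.006 ]
pot [0.5026 0.1652 0.    ] cork [ 0.4138 -0.1541  0.    ]
top cam [ 0.3694 -0.1149  0.8908] [ 0.0655 -1.0055  0.7686]
```

The scene view shows the round pin at (353,290), the square one at (384,315) and the lid upright behind the jig. In the top view the round pin is at (437,257), with the jig hole at (316,262). The triangulated points fit the given heights, and the lid is at about 1.32 rad. I'll lift, align the tool with the jig and go behind the lid with the fingers shut.

>>> {"op": "drive_tool", "data": {"moves": [[[0,0,-0.045,0,0,-0.0755,0],[0,0,-0.045,0,0,-0.0755,0],[0,0,-0.045,0,0,-0.0755,0],[0,0,-0.045,0,0,-0.0755,0],[-0.029,-0.039,0,0,0,0,0],[-0.029,-0.039,0,0,0,0,0],[-0.029,-0.039,0,0,0,0,0],[-0.029,-0.039,0,0,0,0,0],[-0.029,-0.039,0,0,0,0,0],[-0.029,-0.039,0,0,0,0,0]]]}}

```text
time: 2.3
ee_pos: [0.3607, 0.3609, 0.3696]
eef_rot: [-0.0, 1.0, 0.0, 0.0]
ft_force: [0.7, 0.1, 0.9]
width: 0.0148
grip_force: 0.0
```

>>> {"op": "drive_tool", "data": {"moves": [[[-0.029,-0.039,0,0,0,0,0],[-0.029,-0.039,0,0,0,0,0],[-0.029,-0.039,0,0,0,0,0],[-0.029,-0.039,0,0,0,0,0],[-0.029,-0.039,0,0,0,0,0],[-0.029,-0.039,0,0,0,0,0],[-0.029,-0.039,0,0,0,0,0],[-0.029,-0.039,0,0,0,0,0],[-0.029,-0.039,0,0,0,0,0],[-0.029,-0.039,0,0,0,0,0]]]}}

```text
time: 3.3
ee_pos: [0.6508, -0.0285, 0.3696]
eef_rot: [-0.001, 1.0, 0.0, 0.0]
ft_force: [0.4, 0.6, 0.4]
width: 0.0005
grip_force: 0.0
```

>>> {"op": "drive_tool", "data": {"moves": [[[-0.03,-0.036,0,0,0,0,0],[-0.029,-0.036,0,0,0,0,0],[0,0,-0.0,0,0,0,0],[0,0,0.045,0,0,0,0],[0,0,0.045,0,0,0,0],[0,0,0.045,0,0,0,0],[0,0,0.04,0,0,0,0],[0,0,0.03,0,0,0,0],[0,0,0,0,0,0,0]]]}}

```text
time: 4.2
ee_pos: [0.7064, -0.0977, 0.1597]
eef_rot: [-0.0, 1.0, 0.001, -0.004]
ft_force: [-1.1, 0.6, 0.5]
width: 0.0005
grip_force: 0.0
```

```bash
python3 - <<'E'
from h import *
print(r.read_state()["ft_force"])
a=snap("scene","s2")
cv2.imwrite("pics/s2c.png",cv2.resize(a[80:340,180:480,::-1],None,fx=2.2,fy=2.2,interpolation=2))
E
```

```text
[-1.10320669  0.56530444  0.54339887]
```

View pics/s2c.png

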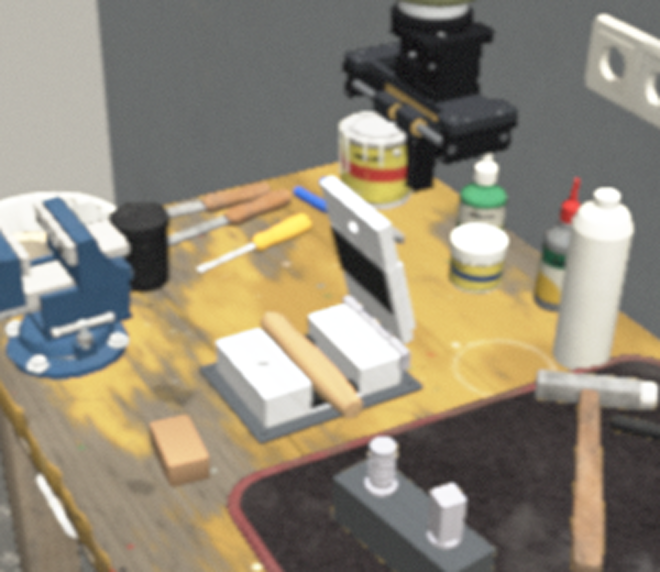

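The gripper is behind the lid and clear of it, and the lid edge is at crop (335,185). Next I push it over.

>>> {"op": "drive_tool", "data": {"moves": [[[0.02,0,0,0,0,0,0],[0.015,0,0,0,0,0,0],[0.015,0,0,0,0,0,0],[0.015,0,0,0,0,0,0],[0.015,0,0.002,0,0,0,0],[0.015,0,0.003,0,0,0,0],[0.015,0,0.005,0,0,0,0],[0,0,0,0,0,0,0]]]}}

```text
time: 5.05
ee_pos: [0.599, -0.0996, 0.1571]
eef_rot: [0.0, 1.0, 0.0, 0.002]
ft_force: [0.1, -0.7, 0.2]
width: 0.001
grip_force: 0.0
```

>>> {"op": "drive_tool", "data": {"moves": [[[0.01,0,0.004,0,0,0,0],[0.01,0,0.006,0,0,0,0],[0.01,0,0.006,0,0,0,0],[0.01,0,0.006,0,0,0,0],[0,0,0,0,0,0,0],[0,0,0,0,0,0,0],[0,0,0,0,0,0,0]]]}}

```text
time: 5.75
ee_pos: [0.5602, -0.0991, 0.1333]
eef_rot: [-0.0, 1.0, -0.0, 0.001]
ft_force: [0.1, 0.0, -0.1]
width: 0.0007
grip_force: 0.0
```

```bash
python3 - <<'E'
from h import *
print(r.read_state()["ft_force"])
a=snap("scene","s3")
cv2.imwrite("pics/s3c.png",cv2.resize(a[80:340,180:480,::-1],None,fx=2.2,fy=2.2,interpolation=2))
E
```

```text
[ 0.1160728   0.0039365  -0.10785418]
```

View pics/s3c.png

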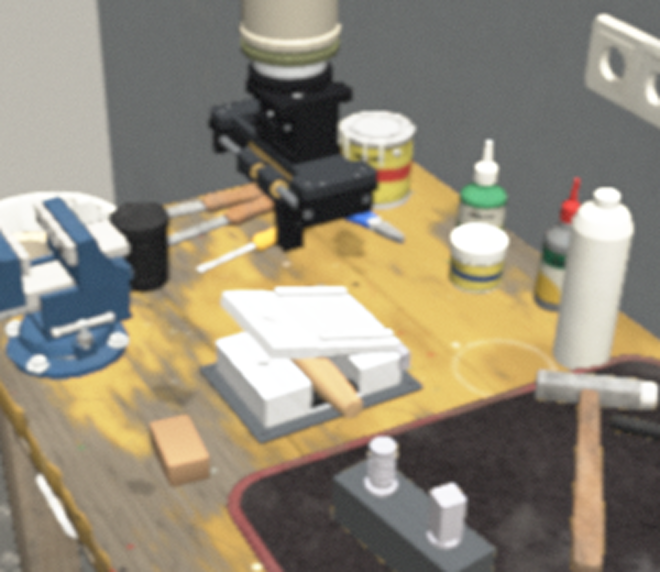

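The lid has tipped past balance and is falling shut, with its free edge at crop (235,310). I go over the pin.

>>> {"op": "drive_tool", "data": {"moves": [[[0,0,-0.045,0,0,0,0.6],[0,0,-0.045,0,0,0,0.6],[0.008,-0.045,0,0,0,0,0.6],[0.008,-0.046,0,0,0,0,0.6],[0.008,-0.046,0,0,0,0,0.6],[0.008,-0.046,0,0,0,0,0.6],[0.006,-0.044,0,0,0,0,0.6],[0,0,0,0,0,0,0.6],[0,0,0,0,0,0,0.6]]]}}

```text
time: 6.7
ee_pos: [0.5207, -0.3274, 0.2223]
eef_rot: [0.001, 1.0, -0.0, -0.0]
ft_force: [-0.5, 0.9, -1.0]
width: 0.0516
grip_force: 0.0
```

```bash
python3 - <<'E'
from h import *
s=r.read_state();a=snap("wrist","w1");b=snap("scene","s4");c=snap("top","t4")
p=s["ee_pos"];print(s["time"],p)
for q,z in [("pin",None),("pin_shoulder",.054),("short_pin",None),("stand",.006)]:
    for x in r.place_of("wrist",q): print(q,np.round(x["at"]),round(x["conf"],2), np.round(atz("wrist",x["at"],z or .032,s),4))
for cam in ["scene","top"]:
    for q in ["lid_hole","pin_shoulder","lid_edge"]: print(cam,q,[(np.round(x["at"],1),round(x["conf"],2),np.round(atz(cam,x["at"],.0565 if q[0]=="l" else .054),4)) for x in r.place_of(cam,q)[:2]])
v=np.zeros((480,800,3),np.uint8);v[:300,:400]=cv2.resize(a,(400,300))[:,:,::-1]
v[:360,400:]=cv2.resize(b[160:340,230:430],(400,360),interpolation=2)[:,:,::-1]
v[300:480,:400]=cv2.resize(c[170:278,250:490],(400,180))[:,:,::-1]
cv2.imwrite("pics/m4.png",v)
E
```

```text
6.7 [ 0.52074722 -0.32740859  0.22230329]
pin [320. 219.] 0.91 [ 0.5213 -0.3265  0.032 ]
pin_shoulder [318. 227.] 0.64 [ 0.5252 -0.3283  0.054 ]
pin_shoulder [317. 219.] 0.4 [ 0.517  -0.3294  0.054 ]
stand [284. 223.] 0.87 [ 0.531  -0.3685  0.006 ]
stand [477. 117.] 0.57 [ 0.4142 -0.1567  0.006 ]
scene lid_hole [(array([299.6, 235.6]), 0.87, array([ 0.5372, -0.0918,  0.0565]))]
scene pin_shoulder [(array([353.5, 302.6]), 0.53, array([ 0.5249, -0.3347,  0.054 ]))]
scene lid_edge [(array([288.1, 243.5]), 0.76, array([ 0.5015, -0.1065,  0.0565]))]
top lid_hole [(array([317.9, 257. ]), 0.66, array([ 0.531 , -0.1054,  0.0565]))]
top pin_shoulder [(array([431.7, 256.5]), 0.62, array([ 0.5276, -0.3238,  0.054 ]))]
top lid_edge [(array([315.1, 271.3]), 0.96, array([ 0.5034, -0.0996,  0.0565]))]
```

View pics/m4.png

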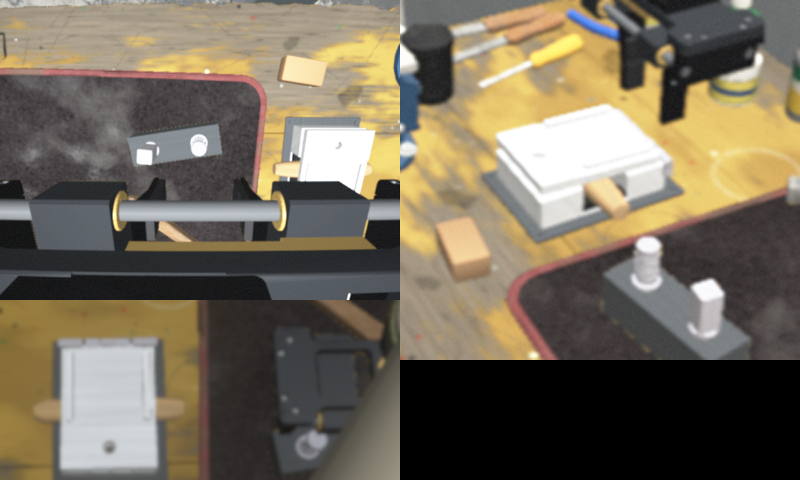

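The lid now lies shut on its lining, with its hole at (318,257) in the top image. The round pin's head is straight under the gripper. Next I descend and grasp it.

>>> {"op": "drive_tool", "data": {"moves": [[[-0.002,0,0.045,0,0,0,0.6],[0,0,0.045,0,0,0,0.6],[0,0,0.03,0,0,0,0.6],[0,0,0.02,0,0,0,0.6],[0,0,0.016,0,0,0,0.6],[0,0,0,0,0,0,0.6]]]}}

```text
time: 7.95
ee_pos: [0.5219, -0.3255, 0.0644]
eef_rot: [-0.0, 1.0, 0.001, -0.001]
ft_force: [-0.6, 0.1, 0.0]
width: 0.0521
grip_force: 0.0
```

>>> {"op": "drive_tool", "data": {"moves": [[[0,0,0,0,0,0,0.15],[0,0,0,0,0,0,0.15],[0,0,0,0,0,0,0.05],[0,0,0,0,0,0,0],[0,0,0,0,0,0,0],[0,0,0,0,0,0,0],[0,0,0,0,0,0,0]]], "squeeze": 40}}

```text
time: 8.65
ee_pos: [0.5243, -0.3286, 0.069]
eef_rot: [0.0, 1.0, -0.002, 0.002]
ft_force: [-1.6, -5.3, 17.0]
width: 0.0055
grip_force: 8.6
```

```bash
python3 - <<'E'
from h import *
s=r.read_state();print(s["width"],s["grip_force"],s["ft_force"])
a=snap("wrist","w5");b=snap("scene","s5")
v=np.zeros((600,800,3),np.uint8);v[:300,:400]=cv2.resize(a,(400,300))[:,:,::-1]
v[:400,400:]=cv2.resize(b[240:380,300:440],(400,400),interpolation=2)[:,:,::-1]
v[300:600,:400]=cv2.resize(a[180:420,180:500],(400,300))[:,:,::-1]
cv2.imwrite("pics/m5.png",v)
E
```

```text
0.005470859103105956 8.591001592576504 [-1.63671178 -5.27868175 17.0005129 ]
```

View pics/m5.png

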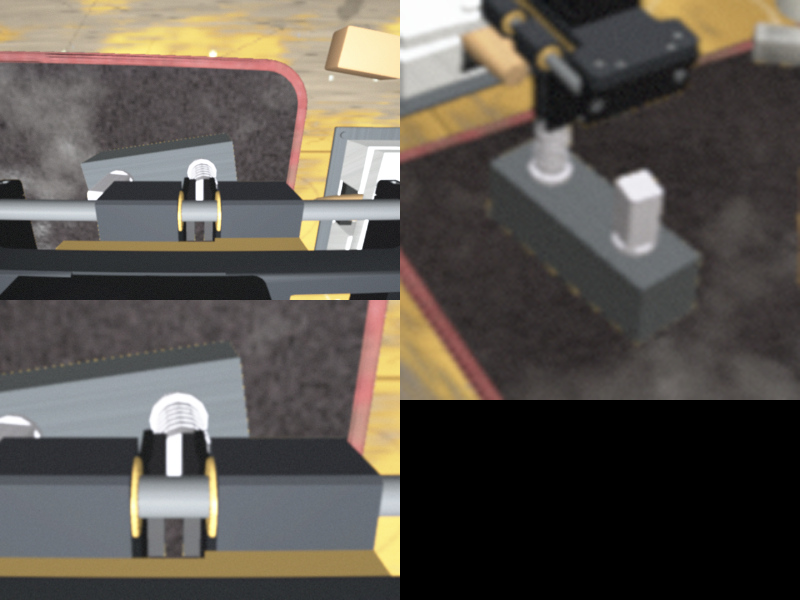

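The pin is still in the stand, and the fingers have closed beside its head, on the far side in the wrist view. I check by projecting points into the pictures.

```bash
python3 - <<'E'
from h import *
s=r.read_state()
def proj(cam,P):
    i=r.camera_info(cam);K=np.array(i["mtx"],float);P=np.array(P,float)
    if cam=="wrist":
        T=np.array(i["T_tool_cam"]);t=R.from_quat(s["eef_rot"]).inv().apply(P-s["ee_pos"]);c=(t-T[:3,3])@T[:3,:3]
    else: c=cv2.Rodrigues(np.array(i["rvec"],float))[0]@P+np.array(i["tvec"],float).ravel()
    u=c[:2]/c[2];u=u*(1+i["k1"]*(u@u));return np.round(u*[K[0,0],K[1,1]]+[K[0,2],K[1,2]],1)
print("cam tool",np.array(r.camera_info("wrist")["T_tool_cam"]).round(3).tolist())
print("tcp in scene",proj("scene",s["ee_pos"]),"wrist",proj("wrist",s["ee_pos"]))
for x in (.505,.515,.524):
    for z in (.059,.101): print(x,z,proj("scene",[x,-.327,z]),proj("wrist",[x,-.327,z]))
w=cv2.imread("pics/w5.png");c=cv2.imread("pics/s5.png")
v=np.zeros((600,800,3),np.uint8);v[:,:400]=cv2.resize(w[230:380,270:370],(400,600),interpolation=2);v[:,400:]=cv2.resize(c[240:330,330:390],(400,600),interpolation=2)
cv2.imwrite("pics/m6.png",v)
for x in r.find_in("wrist","pin")+r.find_in("scene","pin"):print(x)
for x in r.place_of("wrist","pin_shoulder"):print(x)
E
```

```text
cam tool [[0.0, -0.965, -0.264, 0.071], [1.0, 0.0, -0.0, -0.0], [0.001, -0.264, 0.965, -0.195], [0.0, 0.0, 0.0, 1.0]]
tcp in scene [352.2 294.9] wrist [319.  278.9]
0.505 0.059 [342.5 301.6] [323.1 241.6]
0.505 0.101 [343.3 284.4] [323.7 263.7]
0.515 0.059 [347.  299.9] [323.1 258. ]
0.515 0.101 [347.9 282.7] [323.7 283.5]
0.524 0.059 [351.1 298.4] [323.1 272.3]
0.524 0.101 [352.  281.2] [323.6 300.8]
{'bbox': [303.5, 253.7, 348.1, 318.3], 'conf': 0.73}
{'bbox': [347.2, 281.8, 362.0, 308.2], 'conf': 0.76}
{'at': [322.2, 273.3], 'conf': 0.72}
```

View pics/m6.png

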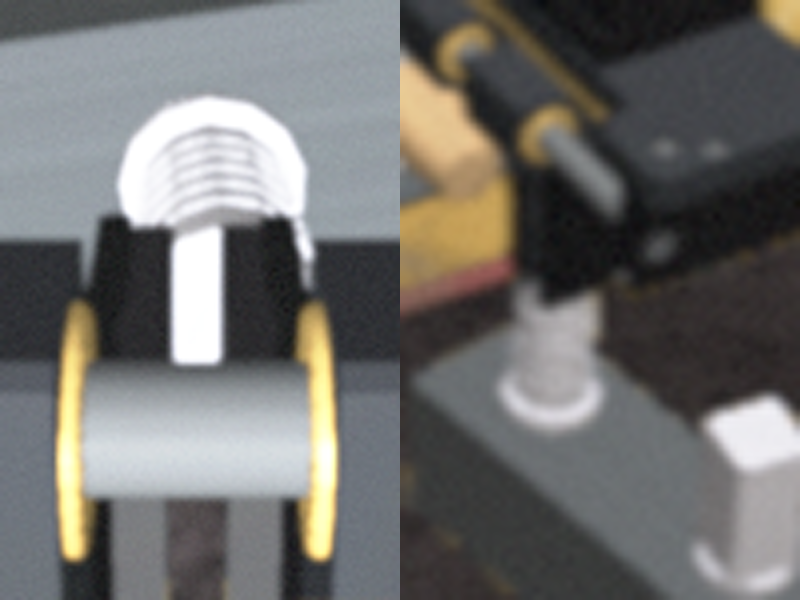

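```bash
python3 - <<'E'
from h import *
i=r.camera_info("scene");K=np.array(i["mtx"],float)
def proj(P):
    c=cv2.Rodrigues(np.array(i["rvec"],float))[0]@np.array(P)+np.array(i["tvec"],float).ravel()
    u=c[:2]/c[2];u=u*(1+i["k1"]*(u@u));return np.round(u*[K[0,0],K[1,1]]+[K[0,2],K[1,2]],1)
for P,o in [((.5602,-.0991,.1333),"311.8,192.7"),((.7064,-.0977,.1597),"370,165.5"),((.5207,-.3274,.2223),"s4 open")]:
    print(proj(P),proj(np.array(P)+[0,0,.03]),o)
s=r.read_state();print(s["time"],s["ee_pos"],s["joint_positions"])
E
```

```text
[310.3 204.8] [310.4 192.6] 311.8,192.7
[368.1 177.8] [368.9 165.6] 370,165.5
[353.6 227.5] [354.4 212.9] s4 open
8.9 [ 0.52439784 -0.32971125  0.06946496] [ 0.01625418  0.45429275  0.60525473  1.6535697  -0.28018484  1.11481582
  2.26602629]
```

Both cameras put the real fingertips about 30 mm above the reported TCP, so the fingers closed on top of the head. I check `grasp_offset`, lift, open and go 30 mm deeper.

```bash
python3 -c "
from bench import r
print(r.grasp_offset)"
```

```text
0.0187
```

>>> {"op": "drive_tool", "data": {"moves": [[[0,0,-0.03,0,0,0,0],[0,0,-0.01,0,0,0,0.6],[0,0,0,0,0,0,0.6],[0,0,0,0,0,0,0.6],[0,0,0,0,0,0,0.6],[0,0,0,0,0,0,0.6],[0,0,0,0,0,0,0.6]]]}}

```text
time: 9.6
ee_pos: [0.5227, -0.326, 0.1056]
eef_rot: [-0.0, 1.0, 0.0, -0.0]
ft_force: [-0.1, 0.4, -0.3]
width: 0.0405
grip_force: 0.0
```

>>> {"op": "drive_tool", "data": {"moves": [[[-0.002,0,0.02,0,0,0,0.6],[0,0,0.02,0,0,0,0.6],[0,0,0.015,0,0,0,0.6],[0,0,0.013,0,0,0,0.6],[0,0,0,0,0,0,0.6]]]}}

```text
time: 10.1
ee_pos: [0.5239, -0.3255, 0.0364]
eef_rot: [-0.0, 1.0, 0.001, -0.001]
ft_force: [0.1, -0.1, -0.6]
width: 0.0523
grip_force: 0.0
```

>>> {"op": "drive_tool", "data": {"moves": [[[0,0,0,0,0,0,0],[0,0,0,0,0,0,0],[0,0,0,0,0,0,0],[0,0,0,0,0,0,0],[0,0,0,0,0,0,0],[0,0,0,0,0,0,0]]], "squeeze": 40}}

```text
time: 10.7
ee_pos: [0.5252, -0.3265, 0.0387]
eef_rot: [-0.0, 1.0, -0.0, 0.0]
ft_force: [0.7, -0.7, 2.7]
width: 0.0212
grip_force: 40.0
```

Gripped, with the head width reading 21 mm. I lift and carry it near the hole.

>>> {"op": "drive_tool", "data": {"moves": [[[0,0,-0.02,0,0,0,0],[0,0,-0.035,0,0,0,0],[0,0,-0.045,0,0,0,0],[0,0,-0.045,0,0,0,0],[0,0.03,0,0,0,0,0],[0.0,0.045,0,0,0,0,0],[0,0.045,0,0,0,0,0],[0,0.045,0,0,0,0,0],[0,0.04,0,0,0,0,0],[0,0.02,0,0,0,0,0]]]}}

```text
time: 11.7
ee_pos: [0.5248, -0.0967, 0.1832]
eef_rot: [-0.002, 1.0, 0.001, -0.0]
ft_force: [0.3, 0.4, -0.5]
width: 0.0212
grip_force: 40.0
```

>>> {"op": "drive_tool", "data": {"moves": [[[0,0,0,0,0,0,0],[0,0,0,0,0,0,0]]]}}

```text
time: 11.9
ee_pos: [0.5248, -0.1013, 0.1833]
eef_rot: [-0.0, 1.0, -0.0, -0.0]
ft_force: [0.4, -0.2, -1.3]
width: 0.0208
grip_force: 40.0
```

```bash
python3 - <<'E'
from h import *
s=r.read_state();p=s["ee_pos"];print(s["time"],p,s["width"])
W=snap("wrist","w7")
for q,z in [("lid_hole",.063),("pin_tip",p[2]-.03),("pin_shoulder",p[2]+.0155),("lid_edge",.06),("jig_hinge",.042)]:
    for x in r.place_of("wrist",q)[:2]: print("w",q,np.round(x["at"],1),round(x["conf"],2),np.round(atz("wrist",x["at"],z,s),4))
S=snap("scene","s7");T=snap("top","t7")
O={}
for cam in ["scene","top"]:
    for q,z in [("lid_hole",.063),("pin_tip",p[2]-.03),("pin_shoulder",p[2]+.0155)]:
        for x in r.place_of(cam,q)[:2]: print(cam,q,np.round(x["at"],1),round(x["conf"],2),np.round(atz(cam,x["at"],z),4))
v=np.zeros((600,800,3),np.uint8);v[:300,:400]=cv2.resize(W,(400,300))[:,:,::-1]
v[300:,:400]=cv2.resize(W[200:350,220:420],(400,300),interpolation=2)[:,:,::-1]
v[:400,400:]=cv2.resize(S[170:310,240:380],(400,400),interpolation=2)[:,:,::-1]
cv2.imwrite("pics/m7.png",v)
E
```

```text
11.9 [ 0.52477468 -0.10128784  0.18332488] 0.020836141608477906
w lid_hole [318.7 237.7] 0.94 [ 0.5294 -0.1015  0.063 ]
w pin_tip [317.4 265.9] 0.61 [ 0.5267 -0.1023  0.1533]
w pin_tip [321.6 212.9] 0.59 [ 0.4918 -0.0997  0.1533]
w pin_shoulder [317.5 290.9] 0.7 [ 0.5259 -0.1021  0.1988]
w lid_edge [318.6 209.5] 0.56 [ 0.5045 -0.1017  0.06  ]
w jig_hinge [319.2 361.5] 0.76 [ 0.6687 -0.1009  0.042 ]
scene lid_hole [301.3 234.2] 0.9 [ 0.5387 -0.0972  0.063 ]
scene lid_hole [350.  227.1] 0.39 [ 0.6473 -0.1244  0.063 ]
scene pin_tip [294.7 205.3] 0.75 [ 0.5153 -0.1142  0.1533]
scene pin_shoulder [296.1 183.2] 0.63 [ 0.5237 -0.1056  0.1988]
scene pin_shoulder [376.  330.7] 0.33 [ 0.4278 -0.5371  0.1988]
```

View pics/m7.png

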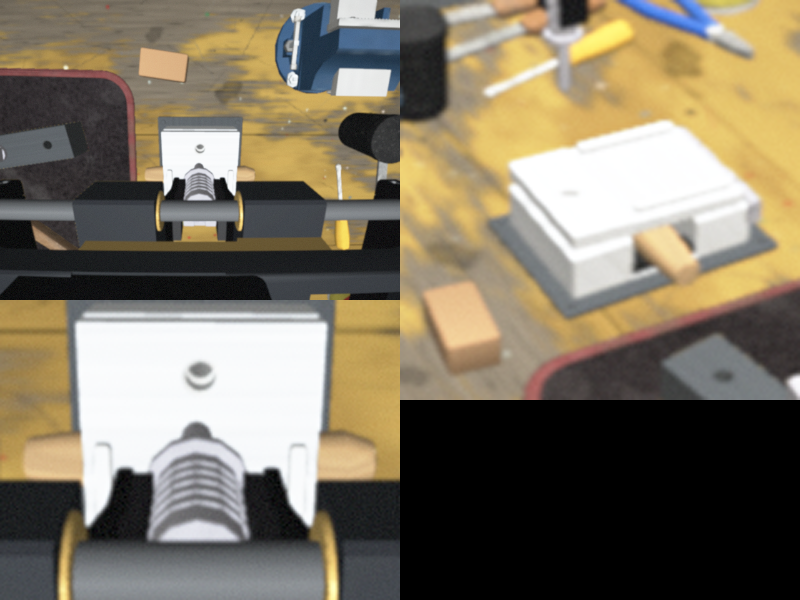

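The pin hangs upright in the gripper. In the wrist picture its tip is at (318,266) and the lid hole at (319,237), which puts the hole about 3 mm further in x. I lower to just above the hole and look again.

>>> {"op": "drive_tool", "data": {"moves": [[[-0.003,0.0005,0.025,0,0,0,0],[0,0,0.03,0,0,0,0],[0,0,0.02,0,0,0,0],[0,0,0,0,0,0,0],[0,0,0,0,0,0,0]]]}}

```text
time: 13.1
ee_pos: [0.528, -0.1008, 0.1089]
eef_rot: [-0.0, 1.0, -0.0, -0.0]
ft_force: [-0.3, 0.9, 0.1]
width: 0.0211
grip_force: 40.0
```

```bash
python3 - <<'E'
from h import *
s=r.read_state();p=s["ee_pos"];print(s["time"],p,s["ft_force"])
W=snap("wrist","w8")
for q,z in [("lid_hole",.063),("pin_tip",p[2]-.03),("pin_shoulder",p[2]+.0155)]:
    for x in r.place_of("wrist",q)[:2]: print("w",q,np.round(x["at"],1),round(x["conf"],2),np.round(atz("wrist",x["at"],z,s),4))
S=snap("scene","s8")
for q,z in [("lid_hole",.063),("pin_tip",p[2]-.03),("pin_shoulder",p[2]+.0155)]:
    for x in r.place_of("scene",q)[:2]: print("s",q,np.round(x["at"],1),round(x["conf"],2),np.round(atz("scene",x["at"],z),4))
v=np.zeros((400,800,3),np.uint8)
v[:,:400]=cv2.resize(W[200:320,260:380],(400,400),interpolation=2)[:,:,::-1]
v[:,400:]=cv2.resize(S[180:280,260:360],(400,400),interpolation=2)[:,:,::-1]
cv2.imwrite("pics/m8.png",v)
E
```

```text
13.1 [ 0.52804419 -0.10075117  0.10888141] [-0.3138838   0.88857737  0.0543722 ]
w lid_hole [317.6 256.2] 0.74 [ 0.528  -0.1017  0.063 ]
w pin_tip [315.4 264.4] 0.63 [ 0.5289 -0.1031  0.0789]
w pin_tip [318.8 287.1] 0.36 [ 0.5447 -0.1009  0.0789]
w pin_shoulder [319.4 288.2] 0.58 [ 0.5276 -0.1006  0.1244]
s lid_hole [299.5 234.8] 0.81 [ 0.5342 -0.0973  0.063 ]
s pin_tip [319.3 252.3] 0.72 [ 0.5299 -0.193   0.0789]
s pin_tip [296.6 232.2] 0.67 [ 0.5227 -0.1061  0.0789]
s pin_shoulder [298.7 211.7] 0.46 [ 0.532  -0.0992  0.1244]
```

View pics/m8.png

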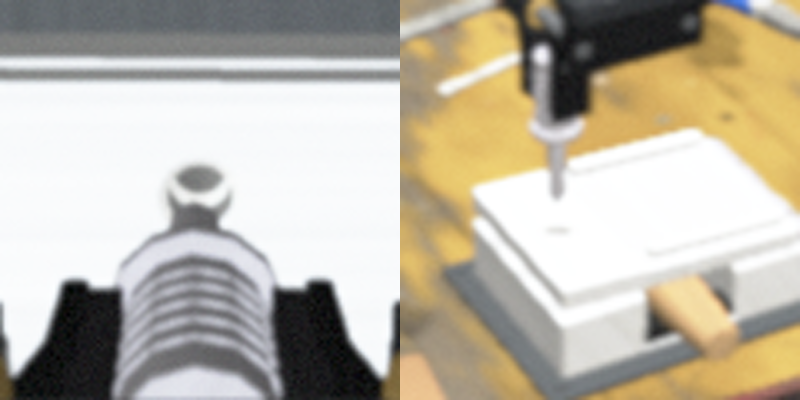

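The tip stands over the hole: wrist (318,264) against (318,256), and vertically above it in the scene view. I insert slowly.

>>> {"op": "drive_tool", "data": {"moves": [[[0,0,0.008,0,0,0,0],[0,0,0.006,0,0,0,0],[0,0,0.005,0,0,0,0],[0,0,0.005,0,0,0,0],[0,0,0,0,0,0,0]]]}}

```text
time: 14.0
ee_pos: [0.5275, -0.1006, 0.0835]
eef_rot: [-0.0, 1.0, -0.0, -0.001]
ft_force: [0.5, 0.4, -0.7]
width: 0.021
grip_force: 40.0
```

>>> {"op": "drive_tool", "data": {"moves": [[[0,0,0.005,0,0,0,0],[0,0,0.005,0,0,0,0],[0,0,0.005,0,0,0,0],[0,0,0.005,0,0,0,0],[0,0,0,0,0,0,0]]]}}

```text
time: 14.5
ee_pos: [0.5275, -0.1005, 0.0635]
eef_rot: [-0.0, 1.0, 0.0, -0.001]
ft_force: [-0.0, 0.0, -1.3]
width: 0.021
grip_force: 40.0
```

>>> {"op": "drive_tool", "data": {"moves": [[[0,0,0.006,0,0,0,0],[0,0,0.005,0,0,0,0],[0,0,0.004,0,0,0,0],[0,0,0.003,0,0,0,0],[0,0,0.002,0,0,0,0],[0,0,0,0,0,0,0]]]}}

```text
time: 15.1
ee_pos: [0.5279, -0.1006, 0.0443]
eef_rot: [-0.0, 1.0, 0.0, -0.0]
ft_force: [-0.9, 0.3, 2.3]
width: 0.0209
grip_force: 40.0
```

>>> {"op": "drive_tool", "data": {"moves": [[[0,0,0.002,0,0,0,0],[0,0,0.002,0,0,0,0],[0,0,0.002,0,0,0,0],[0,0,0,0,0,0,0],[0,0,0,0,0,0,0]]], "squeeze": 55}}

```text
time: 15.6
ee_pos: [0.5277, -0.1007, 0.0384]
eef_rot: [-0.0, 1.0, 0.0, -0.0]
ft_force: [-3.8, 0.5, 5.8]
width: 0.0208
grip_force: 55.0
```

>>> {"op": "drive_tool", "data": {"moves": [[[0,0,0.002,0,0,0,0],[0,0,0.001,0,0,0,0],[0,0,0.001,0,0,0,0],[0,0,0,0,0,0,0],[0,0,0,0,0,0,0]]]}}

```text
time: 16.1
ee_pos: [0.5276, -0.1007, 0.035]
eef_rot: [0.0, 1.0, 0.0, -0.0]
ft_force: [-7.2, 1.4, 14.0]
width: 0.0206
grip_force: 55.0
```

>>> {"op": "drive_tool", "data": {"moves": [[[0.001,0,0,0,0,0,0],[0.001,0,0,0,0,0,0],[0,0,0.001,0,0,0,0],[0,0,0,0,0,0,0],[0,0,0,0,0,0,0]]]}}

```text
time: 16.6
ee_pos: [0.5272, -0.1008, 0.0347]
eef_rot: [-0.0, 1.0, 0.0, 0.001]
ft_force: [-3.0, -0.1, 14.0]
width: 0.0206
grip_force: 55.0
```

```bash
python3 - <<'E'
from h import *
s=r.read_state();p=s["ee_pos"];print(s["time"],p,s["ft_force"],s["torque"])
W=snap("wrist","w9");S=snap("scene","s9")
v=np.zeros((600,800,3),np.uint8)
v[:400,:400]=cv2.resize(W[180:340,240:400],(400,400),interpolation=2)[:,:,::-1]
v[:400,400:]=cv2.resize(S[180:290,255:365],(400,400),interpolation=2)[:,:,::-1]
cv2.imwrite("pics/m9.png",v[:400])
E
```

```text
16.6 [ 0.52724359 -0.10082819  0.03466946] [-2.96865709 -0.13808492 14.04260493] [ 0.22190444  0.52668806 -0.00865687]
```

View pics/m9.png

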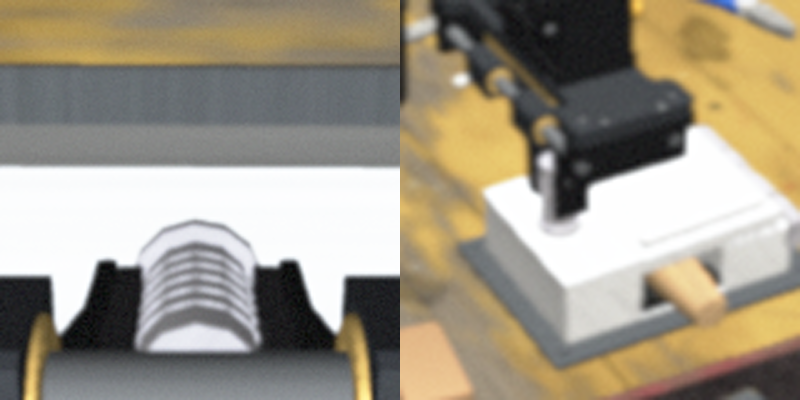

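The gap is gone: the halves show as one block, with the collar flat on the lid at (560,228) in the right crop. I press slightly more and check that it holds.

>>> {"op": "drive_tool", "data": {"moves": [[[0.001,0,0.001,0,0,0,0],[0,0,0.0005,0,0,0,0],[0,0,0,0,0,0,0],[0,0,0,0,0,0,0],[0,0,0,0,0,0,0],[0,0,0,0,0,0,0]]], "squeeze": 58}}

```text
time: 17.3
ee_pos: [0.5271, -0.1008, 0.0338]
eef_rot: [-0.0, 1.0, 0.0, 0.002]
ft_force: [-1.6, 1.1, 17.1]
width: 0.0205
grip_force: 58.0
```

>>> {"op": "drive_tool", "data": {"moves": [[[0,0,0,0,0,0,0],[0,0,0,0,0,0,0],[0,0,0,0,0,0,0],[0,0,0,0,0,0,0],[0,0,0,0,0,0,0],[0,0,0,0,0,0,0],[0,0,0,0,0,0,0],[0,0,0,0,0,0,0],[0,0,0,0,0,0,0],[0,0,0,0,0,0,0]]]}}

```text
time: 18.3
ee_pos: [0.5271, -0.1008, 0.0338]
eef_rot: [-0.0, 1.0, 0.0, 0.002]
ft_force: [-2.3, 0.8, 17.6]
width: 0.021
grip_force: 58.0
```

Steady at 17 N, above the 9 N needed. Handing in.

```bash
python3 -c "
from bench import r
print(r.close_job())"
```

```text
the job is handed in; nothing more can be done
None
```

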